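# Latch the hatch of the dry-goods bin

### The arm

A 6-joint arm with a two-finger parallel gripper is mounted at the origin on the work surface. World frame = base frame: x ahead of the robot, y to its left, z up, the work surface at z = 0. Lengths are in m, angles in degrees, forces in N, time in s.
With the tool pointing down it reaches from about 0.4 to 0.825 m from the base axis. Payload 7 kg.
Tool frame: the origin (TCP) lies midway between the tips of the shut fingers; the grasp point (between the pads) lies 19 mm behind it; z points along the fingers, y is the line along which they close (so a half turn about z gives the same grasp; the last joint's range is limited). The gripper opens to 88 mm and grips with 3 to 60 N. Pads are 19 mm wide; open, the fingers measure 130 mm over their backs; the gripper's body (78 mm by 193 mm) begins 47 mm behind the grasp point.
Start: joints at [-51.159, 20.546, 0.682, 0, -70.136, -16.507], TCP at [0.256, -0.624, 0.227] pointing down, gripper open.
Joint ranges: [-176.03, 176.03], [-82.01, 121.73], [-58.28, 71.71], [-173.87, 95.51], [-174.79, -0.11], [-173.66, 173.66]. Speed limits (degrees/s): [136.94, 136.94, 172.46, 180, 180, 180].

### API

Orientations are given as [roll, pitch, yaw] about the fixed x, y, z axes, in that order (R = Rz(yaw) Ry(pitch) Rx(roll)).
In Python, from plant import r gives the robot as it stands. The module is installed in compiled form; this text tells all that it offers.
- The arm moves only by the tool play_rows, never from a script. Its argument "rows" is a list of rows, each an object with "slide": the shift along the tool's x, y, z as a fraction of full scale, a list of three; "delta_rot": the turn, a rotation vector about the tool's x, y, z as a fraction of full scale, a list of three; "fingers": the opening, from -1 (shut) to 1 (fully open). In form: [{"slide": [x, y, z], "delta_rot": [rx, ry, rz], "fingers": fingers}, ...]. A call has 1 to 8 rows; each row shifts and turns the commanded pose from where the row before left it, along the tool's axes as they then stand; what a row does not reach is not made up. Full scale, the value 1, is 0.15 m for a shift and 0.08 rad for a turn. A row lasts 1/8 s, in which the tool goes at most 62.5 mm and 10.7 degrees, less where a joint would pass 70% of its speed; a pose out of reach is approached as far as the arm can. A call with a number of a shift or a turn outside -1 to 1 is refused whole. A call with a gripper value outside its range is refused whole. The fingers move at their own pace and stop on an object; "squeeze" is the grip in N (left out, the last holds). Time passes only in rows, so rows that do not move let the fingers close. It gives the time, the measured TCP pose, the force, the opening and the grip force at its end, in the units of the state.
- r.get_state(): the state, without advancing time (a new reading comes with each control period).
- r.capture(name): name is "scene" or "top"; returns a dict with "image" (384x512x3 uint8, blue, green, red), "fx", "fy", "cx", "cy" (pixels), "R" (3x3) and "t" (3): a world point X has camera coordinates R X + t. Camera axes: x right, y down, z forward; pixel columns grow to the right and rows downward; lengths in m; the calibration is good to about 2 mm. A picture is of the moment at which its call begins. There is no depth.
- r.close_job(): hands the job in; it is judged then, once.
The state is a dict: "time_s": time; "joints": joint angles; "qd": joint speeds; "joint_torque": joint torques, N m; "tcp_pos": TCP position; "eef_rot": TCP orientation; "contact_force": force on the tool from outside, world axes, zero at the start; "moment": the same for the moment, N m; "gripper_width": finger opening in m; "gripper_force": force on a finger pad.
Only numpy, scipy, OpenCV 4.12 (cv2) and the standard library are available. Lean on these libraries where they do the work, as an engineer would, in place of code of your own. Each camera call takes 0.05 s, during which the arm holds its last target. There are 200 camera calls.

### The job

Close the sprung hatch of the plywood dry-goods bin and lock it: press the hatch down on its seal and, while it is held down, turn the wing knob clockwise a quarter turn until its hidden tongue is fully home behind the frame edge and holds the hatch shut on its own. Do it by feel: do not force the tongue against the frame edge or crush the hatch onto the bin, and leave the tin, jar, carton and brush around it where they are.

Things in the scene. Friction and masses are not known exactly. Their poses are not given: they have to be found in the camera images.
- bin: Low plywood bin fixed to the bench, 260 mm (its x) by 340 mm (its y) by 120 mm high, with a rectangular opening in its top board that a hatch covers. Origin: centre of its underside, on the bench. Its x axis points from the front edge (robot side, where the latch is) to the hinge edge, y to the left, z up.
- hatch: Grey hatch panel over the opening, 190 mm (its x) by 180 mm (its y), 10 mm thick. Origin: on its hinge axis (bin x = +95 mm, y = 0, height 128 mm), in the plane of its underside; it runs from 5 to 195 mm from the hinge along its own -x. Axes match the bin's when closed; it tilts about y. A spring holds it open at 0.3 to 0.5 rad and pushes up with 2 to 3 N at the knob near shut.
- hatch_front (a point): Underside of the hatch near its front edge, 187 mm from the hinge, where a rubber seal and two hard stops meet it. The seal starts to press about 10 mm above the stops; with the hatch down on its stops seal and spring take 7 to 9 N at the knob. Latched and let go, it springs back about 2 mm. More than 20 N between hatch or tongue and bin is forcing it.
- frame_edge (a point): Nominal inner front edge of the bin's opening, bin x = -76 mm, top face. This edge and the stops are on one rail (aluminium, 14 mm thick) set by hand, its height not measured: the hatch meets the stops at a tilt of 0 to 0.08 rad, differently each time, so feel for it. The tongue passes under the edge only with the hatch within 2 mm of the stops; else it jams against the edge.
- wing (a point): Middle of the knob's black wing: an upright bar 52 mm long, 12 mm thick, 26 mm high on a 12 mm neck. On the knob axis, 145 mm from the hinge and 31 mm above the hatch's underside (wing 6 to 32 mm above the hatch's top face). Its y axis runs along the wing; the -y end, with a small pale mark on top, is over the hidden tongue. Turns with the knob, tilts with the hatch.
- knob (a joint): Knob angle in rad, growing clockwise from above. 0: wing and tongue along the bin's y, tongue to -y, clear of the frame edge; at about 0.45 the tongue reaches the edge; 1.57: wing along the bin's x, tongue to the front, fully home behind the edge; end stop 1.62. Friction about 0.06 N m: it stays where left. Tongue 46 mm long from the axis, 14 mm wide.
- tin: Bystander: food tin 64 mm across, 50 mm high, standing on the bin's top board to the left of the hatch. Origin: centre of its underside.
- jar: Bystander: glass jar 72 mm across, 110 mm high, on the bench to the left of the bin. Origin: centre of its underside.
- carton: Bystander: cardboard carton 90 x 70 x 100 mm on the bench to the right of the bin. Origin: centre of its underside.
- brush: Bystander: hand brush lying on the bench in front of the bin. Origin: under its middle.

How it is judged (in metres and radians):
On the way, in this order (a step that is already met when the one before it is completed fails the run):
1. the hatch is pushed down to its seal with the tongue still turned aside (angle between hatch's own z axis and vertical below 0.12 rad and value of joint knob below 0.45 rad), for 0.1 s.
2. the hatch is held down and the tongue is turned home behind the frame edge (angle between hatch's own z axis and vertical below 0.11 rad and value of joint knob above 1.3 rad), for 0.2 s.
At the end, for the whole second after the job is handed in: The hatch stays shut by itself, tilted less than 0.11 rad (6 degrees) and at rest, with the wing knob turned beyond 1.3 rad (tongue behind the frame edge), nothing touching it; tin, jar, carton and brush still where they stood (all of step 2 and contact force between the fingers and hatch below 0.11 N and angular speed of hatch below 0.05 rad/s).
It fails at once if the hatch or its tongue is forced against the bin with more than 20 N (contact force between hatch and bin above 20 N).
It fails at once if a bystander is moved more than 25 mm or tipped (distance of any of tin, jar, carton, brush from where it was at the start of the episode above 0.025 m or angle between any of tin, jar, carton's own z axis and vertical above 0.35 rad).
It also fails if it takes over 64 s, if anything falls off the work surface, if the arm or the gripper's body presses on something with over 40 N, if the wrist force passes 120 N, or if a joint passes its speed limit or range.

## Working session

There is one attempt and no reset: what is moved stays moved. The work goes in short steps, Python scripts to look and compute and a tool call to move; the robot and the scene stay as the last step left them, time stands still between calls to the robot, and variables do not carry over. Pictures are saved under pics/ and viewed, at most 10 in all, crops included, and the job is handed in when it is done.

Besides the shell and the picture viewer there is one more tool, called after "Request:" as name(argument=value, ...) on one line, values as JSON. play_rows: Moves the arm, as the interface text tells. Shift numbers are shares of 0.15 m and turn numbers shares of 0.08 rad, none past 1 either way. Its arguments: {"type":"object","properties":{"rows":{"type":"array"},"squeeze":{"type":"number"}},"required":["rows"]}

```bash
mkdir -p pics
python3 - <<'E'
from plant import r
import cv2,numpy as np
s=r.get_state();print({k:np.round(v,3).tolist() for k,v in s.items()})
for n in("scene","top"):
    c=r.capture(n);cv2.imwrite(f"pics/{n}0.png",c["image"]);print(n,c["fx"],c["fy"],c["cx"],c["cy"],np.round(c["R"],4).tolist(),np.round(c["t"],4).tolist())
E
```

```text
{'time_s': 0.0, 'joints': [-51.159, 20.59, 0.635, -0.021, -70.135, -16.507], 'qd': [-0.009, -0.009, -0.057, -0.031, 0.048, 0.087], 'joint_torque': [-0.002, -58.272, 29.305, 6.997, 0.007, -0.0], 'tcp_pos': [0.256, -0.624, 0.226], 'eef_rot': [179.908, -0.007, -157.672], 'contact_force': [-0.429, -0.053, 1.054], 'moment': [0.059, 0.046, 0.005], 'gripper_force': 0.0, 'gripper_width': 0.088}
scene 495.58279525585846 495.58279525585846 261.45059356201074 191.13184664700617 [[-0.5702, 0.8214, -0.0131], [0.695, 0.4739, -0.5408], [-0.4379, -0.3175, -0.8411]] [0.2624, -0.3247, 1.582]
top 386.4667441076322 386.4667441076322 256.5967152943074 189.6122131224685 [[0.0085, -0.9999, 0.0121], [-0.9887, -0.0102, -0.1493], [0.1494, -0.0107, -0.9887]] [0.0425, 0.5339, 0.9763]
```

View pics/scene0.png

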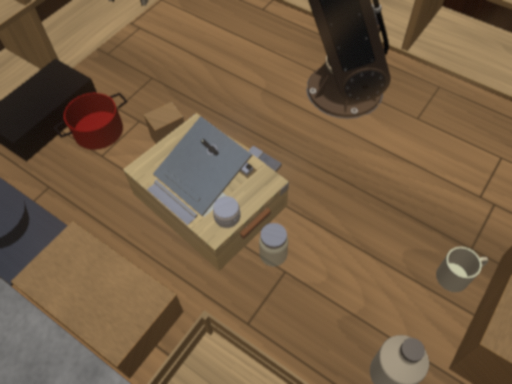

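View pics/top0.png

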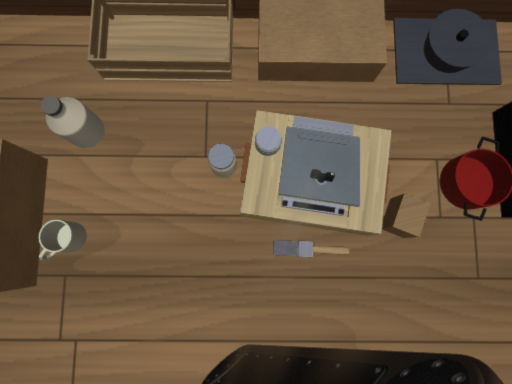

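The scene view shows the hatch tilted open with the wing near (210,147). In the top view the bin's top corners are about (256,111), (391,130), (381,233), (242,213), with the wing near (322,177), the tin at (268,140) and the brush at (310,248). I'll zoom in for the corners.

Run:
```python
import cv2
a=cv2.imread("pics/top0.png")[95:245,230:430];cv2.imwrite("pics/c1.png",cv2.resize(a,None,fx=4,fy=4,interpolation=cv2.INTER_CUBIC))
a=cv2.imread("pics/scene0.png")[100:270,110:310];cv2.imwrite("pics/c2.png",cv2.resize(a,None,fx=3.5,fy=3.5,interpolation=cv2.INTER_CUBIC))
```

```text
(no output)
```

View pics/c1.png

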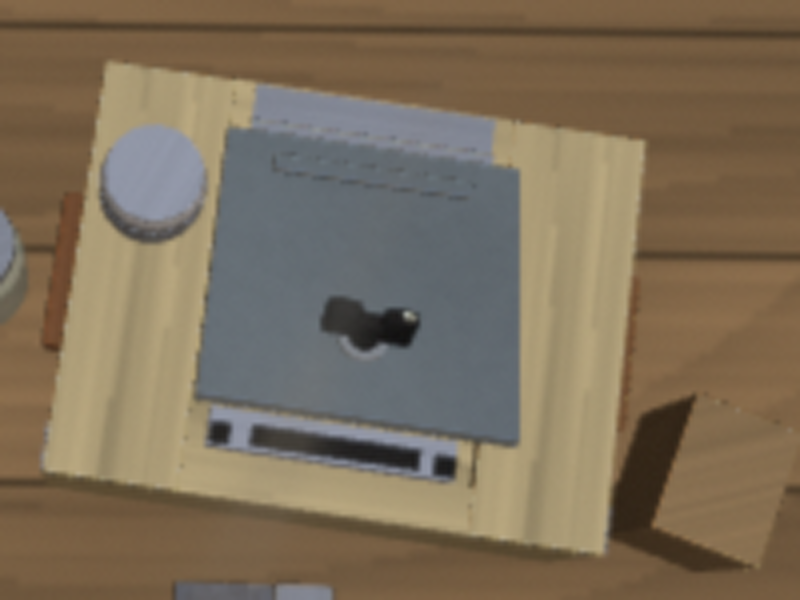

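View pics/c2.png

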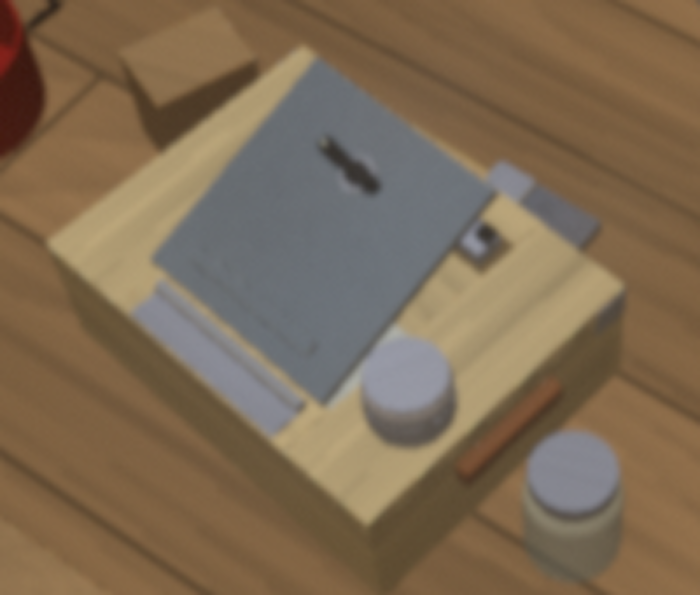

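The top crop shows the bin corners at crop (107,63), (646,140), (605,553), (43,471) and the hatch corners at (228,128), (519,168), (518,443), (195,398), with the wing mark at (410,315). In the scene crop the bin corners are (310,47), (48,243), (370,528), (625,290) and the hatch corners (318,57), (495,192), (322,403), (155,260). I'll fit both views together.

```bash
cat > fit.py <<'E'
from plant import r
import numpy as np
from scipy.optimize import least_squares
from scipy.spatial.transform import Rotation as Ro
cams={n:r.capture(n) for n in("scene","top")}
def proj(n,X):
    c=cams[n];p=np.array(c["R"])@X+np.array(c["t"]);return np.array([c["fx"]*p[0]/p[2]+c["cx"],c["fy"]*p[1]/p[2]+c["cy"]])
def bin2w(q,P): # q x,y,yaw
    return np.r_[q[0],q[1],0]+Ro.from_euler('z',q[2]).apply(P)
def hatch2w(q,tilt,P): return bin2w(q,np.r_[.095,0,.128]+Ro.from_euler('y',tilt).apply(P))
B={'fr':(-.13,-.17,.12),'br':(.13,-.17,.12),'bl':(.13,.17,.12),'fl':(-.13,.17,.12)}
H={'fr':(-.195,-.09,.01),'br':(-.005,-.09,.01),'bl':(-.005,.09,.01),'fl':(-.195,.09,.01)}
E
cat > f1.py <<'E'
from fit import *
t=lambda u,v:np.array([u/4+230,v/4+95])-.4; s=lambda u,v:np.array([u/3.5+110,v/3.5+100])-.4
obs=[('top',B,'bl',t(107,63)),('top',B,'br',t(646,140)),('top',B,'fr',t(605,553)),('top',B,'fl',t(43,471)),
('top',H,'bl',t(228,128)),('top',H,'br',t(519,168)),('top',H,'fr',t(518,443)),('top',H,'fl',t(195,398)),
('scene',B,'fr',s(310,47)),('scene',B,'br',s(48,243)),('scene',B,'bl',s(370,528)),('scene',B,'fl',s(625,290)),
('scene',H,'fr',s(318,57)),('scene',H,'fl',s(495,192)),('scene',H,'bl',s(322,403)),('scene',H,'br',s(155,260))]
f=lambda p:np.concatenate([proj(n,(bin2w(p,P[k]) if P is B else hatch2w(p,p[3],P[k])))-o for n,P,k,o in obs])
z=least_squares(f,[.55,-.1,0,.4],loss='soft_l1');p=z.x
print(p,np.round(f(p),1))
for tl in (p[3],.12,.08,.04,0): print(tl,hatch2w(p,tl,(-.145,0,.042)),hatch2w(p,tl,(-.187,0,.01)))
for a in(0,.2,-.2):
    m=np.array([-.145-.024*np.sin(a),-.024*np.cos(a),.042]);X=hatch2w(p,p[3],m);print(a,(proj('top',X)-[230,95])*4,(proj('scene',X)-[110,100])*3.5)
E
python3 f1.py
```

```text
[ 0.56960146 -0.09814906 -0.14043874  0.36791071] [-0.5 -0.2 -0.1  0.5 -0.4  1.2 -0.6  0.5 -0.4 -0.4  0.3  0.5  0.4  0.6
 -0.4 -0.4 -1.8 -0.1 -0.8  0.5 -0.6 -0.2  0.4 -1.1 -0.2  0.1  0.8 -0.2
 -0.3  1.2 -1.9  0.1]
0.36791071405146003 [ 0.54465875 -0.09462292  0.21934107] [ 0.49445916 -0.08752624  0.20458849]
0.12 [ 0.52610462 -0.09199994  0.18705623] [ 0.48102411 -0.08562693  0.16031427]
0.08 [ 0.52387628 -0.09168492  0.1814533 ] [ 0.4798907  -0.08546671  0.15291206]
0.04 [ 0.52187158 -0.09140152  0.17576486] [ 0.47905129 -0.08534804  0.14547001]
0 [ 0.52009372 -0.09115018  0.17      ] [ 0.47850723 -0.08527112  0.138     ]
0 [415.22494549 318.15645721] [318.10241767 140.62586917]
0.2 [414.04297199 325.39638545] [322.97414026 135.68711069]
-0.2 [414.66357616 310.69748106] [314.18113433 146.29851882]
```

Request:
play_rows(rows=[{"slide": [0,0,-0.1],"delta_rot": [0,0,-1],"fingers": 0},{"slide": [0,0,-0.1],"delta_rot": [0,0,-1],"fingers": 0},{"slide": [0,0,-0.1],"delta_rot": [0,0,-1],"fingers": 0},{"slide": [0,0,-0.1],"delta_rot": [0,0,-1],"fingers": 0},{"slide": [0,0,-0.1],"delta_rot": [0,0,-1],"fingers": 0},{"slide": [0,0,-0.1],"delta_rot": [0,0,-1],"fingers": 0},{"slide": [0,0,-0.1],"delta_rot": [0,0,-1],"fingers": 0},{"slide": [0,0,-0.1],"delta_rot": [0,0,-1],"fingers": 0}])

```text
time_s: 1.2
tcp_pos: [0.2565, -0.6242, 0.3468]
eef_rot: [180.0, 0.0, -120.8]
contact_force: [0.4, -0.7, 0.5]
gripper_width: 0.044
gripper_force: 0.0
```

Request:
play_rows(rows=[{"slide": [0,0,0],"delta_rot": [0,0,-1],"fingers": 0},{"slide": [0,0,0],"delta_rot": [0,0,-1],"fingers": 0},{"slide": [0,0,0],"delta_rot": [0,0,-1],"fingers": 0},{"slide": [0,0,0],"delta_rot": [0,0,-1],"fingers": 0},{"slide": [0,0,0],"delta_rot": [0,0,-1],"fingers": 0}])

```text
time_s: 1.82
tcp_pos: [0.2564, -0.6242, 0.3463]
eef_rot: [180.0, 0.0, -97.9]
contact_force: [-0.8, 1.1, 0.1]
gripper_width: 0.0438
gripper_force: 0.0
```

```bash
cat > go.py <<'E'
# usage: go.py tilt h  -> offset in tool axes to pose on knob axis, tip h above hatch top, tool along hatch normal at tilt, turned by knob angle a
import sys
from plant import r
import numpy as np
from scipy.spatial.transform import Rotation as Ro
q=[.5696,-.0981,-.1404]
def target(tilt,h,a=0,off=(0,0)):
    Rb=Ro.from_euler('z',q[2]);Rh=Rb*Ro.from_euler('y',tilt)
    P=np.r_[q[0],q[1],0]+Rb.apply(np.r_[.095,0,.128]+Ro.from_euler('y',tilt).apply([-.145+off[0],off[1],.01+h]))
    # tool x=-hatch y, tool y=-hatch x, tool z=-hatch z at a=0 ; clockwise turn
    Rt=Rh*Ro.from_matrix(np.array([[0,-1,0],[-1,0,0],[0,0,-1.]]))*Ro.from_euler('z',a)
    return P,Rt
if __name__=="__main__":
    v=[float(x) for x in sys.argv[1:]]
    s=r.get_state();P,Rt=target(*v)
    R0=Ro.from_euler('xyz',s['eef_rot'],degrees=True)
    print('t',s['time_s'],'tcp',np.round(s['tcp_pos'],4),np.round(s['eef_rot'],2),'F',np.round(s['contact_force'],2),'M',np.round(s['moment'],3),'grip',s['gripper_width'],s['gripper_force'],'j',np.round(s['joints'],0))
    print('slide units',np.round(R0.inv().apply(P-s['tcp_pos'])/.15,3),'rot units',np.round((R0.inv()*Rt).as_rotvec()/.08,2))
E
python3 go.py .368 .12
```

```text
t 1.825 tcp [ 0.2564 -0.6242  0.3463] [ 1.7999e+02  2.0000e-02 -9.7930e+01] F [-0.82  1.11  0.09] M [-0.04   0.092  0.012] grip 0.043824644070102066 0.0 j [-51.  18.  12.  -0. -84.  43.]
slide units [-3.762 -1.627  0.3  ] rot units [-4.6   0.    0.03]
```

Request:
play_rows(rows=[{"slide": [-0.31,-0.13,0],"delta_rot": [0,0,0],"fingers": 0},{"slide": [-0.31,-0.13,0],"delta_rot": [0,0,0],"fingers": 0},{"slide": [-0.31,-0.13,0],"delta_rot": [0,0,0],"fingers": 0},{"slide": [-0.31,-0.13,0],"delta_rot": [0,0,0],"fingers": 0},{"slide": [-0.31,-0.13,0],"delta_rot": [0,0,0],"fingers": 0},{"slide": [-0.31,-0.13,0],"delta_rot": [0,0,0],"fingers": 0},{"slide": [-0.31,-0.13,0],"delta_rot": [0,0,0],"fingers": 0},{"slide": [-0.31,-0.13,0],"delta_rot": [0,0,0],"fingers": 0}])

```text
time_s: 2.82
tcp_pos: [0.4637, -0.2764, 0.3466]
eef_rot: [-180.0, 0.0, -98.1]
contact_force: [2.2, -0.3, -0.4]
gripper_width: 0.0441
gripper_force: 0.0
```

Request:
play_rows(rows=[{"slide": [-0.31,-0.13,0],"delta_rot": [0,0,0],"fingers": 0},{"slide": [-0.31,-0.13,0],"delta_rot": [0,0,0],"fingers": 0},{"slide": [-0.31,-0.13,0],"delta_rot": [0,0,0],"fingers": 0},{"slide": [-0.31,-0.13,0],"delta_rot": [-0.9,0,0],"fingers": 0},{"slide": [0,0,0],"delta_rot": [-0.9,0,0],"fingers": 0},{"slide": [0,0,0],"delta_rot": [-0.9,0,0],"fingers": 0},{"slide": [0,0,0],"delta_rot": [-0.9,0,0],"fingers": 0},{"slide": [0,0,0],"delta_rot": [-1,0,0],"fingers": 0}])

```text
time_s: 3.82
tcp_pos: [0.5666, -0.1046, 0.3466]
eef_rot: [158.8, 0.0, -98.1]
contact_force: [-0.1, 0.0, -0.4]
gripper_width: 0.044
gripper_force: 0.0
```

```bash
python3 go.py .368 .05
```

```text
t 3.825 tcp [ 0.5666 -0.1046  0.3466] [ 1.5878e+02  1.0000e-02 -9.8060e+01] F [-0.1   0.01 -0.36] M [-0.195 -1.124 -0.035] grip 0.04404828616372391 0.0 j [   6.   22.   17.   -5. -106.  -14.]
slide units [-0.046 -0.163  0.727] rot units [ 0.03  0.   -0.  ]
```

Request:
play_rows(rows=[{"slide": [-0.015,-0.055,0.2],"delta_rot": [0,0,0],"fingers": 0},{"slide": [-0.015,-0.055,0.2],"delta_rot": [0,0,0],"fingers": 0},{"slide": [-0.015,-0.055,0.2],"delta_rot": [0,0,0],"fingers": 0},{"slide": [0,0,0.12],"delta_rot": [0,0,0],"fingers": 0},{"slide": [0,0,0],"delta_rot": [0,0,0],"fingers": 0}])

```text
time_s: 4.45
tcp_pos: [0.551, -0.0958, 0.2358]
eef_rot: [158.7, -0.0, -98.1]
contact_force: [0.3, 0.9, 0.4]
gripper_width: 0.0439
gripper_force: 0.0
```

```bash
python3 go.py .368 .002
python3 - <<'E'
from plant import r
import cv2,numpy as np
a=r.capture("scene")["image"][110:190,160:260];b=r.capture("top")["image"][130:210,270:370]
cv2.imwrite("pics/d1.png",cv2.resize(np.vstack([a,b]),None,fx=3.7,fy=3.7,interpolation=cv2.INTER_CUBIC))
E
```

```text
t 4.45 tcp [ 0.551  -0.0958  0.2358] [ 1.5875e+02 -3.0000e-02 -9.8080e+01] F [0.32 0.94 0.41] M [-0.125 -1.058 -0.016] grip 0.04388083142204531 0.0 j [  6.  23.   4.  -5. -92. -14.]
slide units [-0.002 -0.     0.317] rot units [ 0.04 -0.   -0.01]
```

View pics/d1.png

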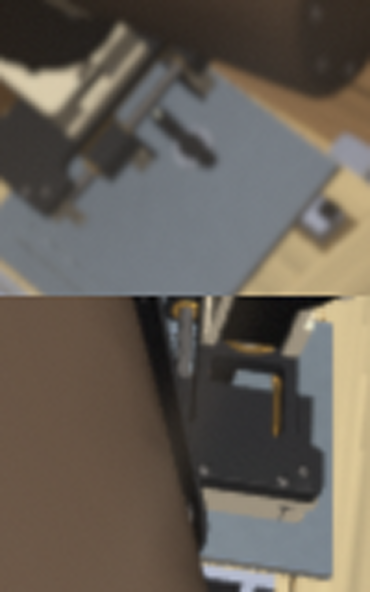

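The scene crop shows the fingertips at about (145,157) and (205,90), straddling the wing at (185,137) along the hatch's fore-aft direction, as intended. I'll descend now.

Request:
play_rows(rows=[{"slide": [0,0,0.1],"delta_rot": [0,0,0],"fingers": 0},{"slide": [0,0,0.1],"delta_rot": [0,0,0],"fingers": 0},{"slide": [0,0,0.08],"delta_rot": [0,0,0],"fingers": 0},{"slide": [0,0,0],"delta_rot": [0,0,0],"fingers": 0}])

```text
time_s: 5.05
tcp_pos: [0.536, -0.0937, 0.1967]
eef_rot: [158.8, -0.0, -98.1]
contact_force: [0.4, -0.6, -0.9]
gripper_width: 0.044
gripper_force: 0.0
```

```bash
python3 go.py .368 .002
```

```text
t 5.05 tcp [ 0.536  -0.0937  0.1967] [ 1.588e+02 -2.000e-02 -9.808e+01] F [ 0.44 -0.65 -0.89] M [-0.146 -1.089  0.02 ] grip 0.04402221810858416 0.0 j [  7.  23.  -1.  -5. -87. -14.]
slide units [-0.002  0.     0.038] rot units [ 0.03 -0.   -0.01]
```

Request:
play_rows(rows=[{"slide": [0,0,0.03],"delta_rot": [0,0,0],"fingers": 0},{"slide": [0,0,0],"delta_rot": [0,0,0],"fingers": -1},{"slide": [0,0,0],"delta_rot": [0,0,0],"fingers": -1},{"slide": [0,0,0],"delta_rot": [0,0,0],"fingers": -1},{"slide": [0,0,0],"delta_rot": [0,0,0],"fingers": -1},{"slide": [0,0,0],"delta_rot": [0,0,0],"fingers": -1}], squeeze=15)

```text
time_s: 5.8
tcp_pos: [0.5361, -0.0934, 0.1934]
eef_rot: [159.0, 0.0, -98.1]
contact_force: [3.7, 0.0, -2.6]
gripper_width: 0.0116
gripper_force: 14.9
```

```bash
python3 go.py .368 .002
python3 - <<'E'
# rows for following the hinge arc: steps of 0.08 rad about tool x(+)
from go import *
for a,b in((.368,.288),(.288,.208),(.208,.128),(.128,.108)):
    P,R=target(a,.003);Q,_=target(b,.003);print(np.round(R.inv().apply(Q-P)/.15,3),np.round(Q,4))
E
```

```text
t 5.8 tcp [ 0.5361 -0.0934  0.1934] [ 1.590e+02  2.000e-02 -9.808e+01] F [ 3.71  0.01 -2.58] M [-0.157 -2.624 -0.159] grip 0.011649978488194886 14.940091967582703 j [  7.  23.  -1.  -5. -86. -14.]
slide units [-0.     0.009  0.018] rot units [-0.02  0.01 -0.01]
[0.    0.004 0.078] [ 0.5297 -0.0925  0.1816]
[-0.     0.004  0.078] [ 0.5258 -0.0919  0.1707]
[-0.     0.004  0.078] [ 0.5229 -0.0915  0.1594]
[0.    0.002 0.019] [ 0.5223 -0.0914  0.1566]
```

Request:
play_rows(rows=[{"slide": [0,0.002,0.039],"delta_rot": [0.5,0,0],"fingers": -1},{"slide": [0,0.002,0.039],"delta_rot": [0.5,0,0],"fingers": -1},{"slide": [0,0.002,0.039],"delta_rot": [0.5,0,0],"fingers": -1},{"slide": [0,0.002,0.039],"delta_rot": [0.5,0,0],"fingers": -1},{"slide": [0,0,0],"delta_rot": [0,0,0],"fingers": -1}])

```text
time_s: 6.42
tcp_pos: [0.5276, -0.0922, 0.1721]
eef_rot: [168.2, 0.0, -98.1]
contact_force: [3.7, -0.6, -1.6]
gripper_width: 0.0117
gripper_force: 15.0
```

```bash
python3 go.py .208 .0045
```

```text
t 6.425 tcp [ 0.5276 -0.0922  0.1721] [ 1.6819e+02  2.0000e-02 -9.8050e+01] F [ 3.65 -0.59 -1.58] M [ 0.152 -2.033 -0.116] grip 0.011656213829356762 14.99305710196495 j [  9.  17. -11.  -4. -73. -15.]
slide units [-0.     0.009  0.002] rot units [-0.02  0.01 -0.  ]
```

Request:
play_rows(rows=[{"slide": [0,-0.003,0.039],"delta_rot": [0.5,0,0],"fingers": -1},{"slide": [0,-0.003,0.039],"delta_rot": [0.5,0,0],"fingers": -1},{"slide": [0,0,0],"delta_rot": [0,0,0],"fingers": -1}])

```text
time_s: 6.8
tcp_pos: [0.5245, -0.0918, 0.1601]
eef_rot: [172.5, 0.0, -98.1]
contact_force: [-3.6, 3.7, 2.4]
gripper_width: 0.0124
gripper_force: 15.0
```

```bash
python3 go.py .128 .0045
```

```text
t 6.8 tcp [ 0.5245 -0.0918  0.1601] [ 1.7251e+02  1.0000e-02 -9.8070e+01] F [-3.57  3.72  2.44] M [ 1.396  1.136 -0.241] grip 0.012352557392258802 14.995963722467422 j [  9.  15. -16.  -2. -66. -16.]
slide units [-0.001  0.01  -0.004] rot units [ 0.04  0.   -0.01]
```

Request:
play_rows(rows=[{"slide": [0,0.002,0.01],"delta_rot": [0.125,0,0],"fingers": -1},{"slide": [0,0.002,0.01],"delta_rot": [0.125,0,0],"fingers": -1},{"slide": [0,0,0],"delta_rot": [0,0,0],"fingers": -1}])

```text
time_s: 7.18
tcp_pos: [0.5239, -0.0917, 0.157]
eef_rot: [173.6, -0.0, -98.1]
contact_force: [-4.3, 4.3, 2.8]
gripper_width: 0.0119
gripper_force: 15.0
```

```bash
python3 go.py .108 .0045
python3 - <<'E'
from fit import *
import cv2
a=cams["scene"]["image"][110:210,150:260];b=cams["top"]["image"][130:230,270:380]
cv2.imwrite("pics/d2.png",cv2.resize(np.hstack([a,b]),None,fx=3.6,fy=3.6,interpolation=cv2.INTER_CUBIC))
p=[.5696,-.0981,-.1404]
for t in(.06,.1,.14,.18): print(t,[np.round((proj('scene',hatch2w(p,t,H[k]))-[150,110])*3.6) for k in('fl','bl')],np.round((proj('top',hatch2w(p,t,H['fr']))-[160,130])*3.6))
E
```

```text
t 7.175 tcp [ 0.5239 -0.0917  0.157 ] [173.6   -0.   -98.08] F [-4.32  4.29  2.76] M [ 1.572  1.347 -0.163] grip 0.011893107474878357 14.995806813240051 j [ 10.  14. -17.  -2. -65. -17.]
slide units [-0.001  0.01  -0.006] rot units [ 0.05  0.   -0.01]
0.06 [array([384., 196.]), array([189., 379.])] [691. 307.]
0.1 [array([383., 190.]), array([188., 379.])] [694. 304.]
0.14 [array([382., 185.]), array([188., 379.])] [697. 301.]
0.18 [array([380., 180.]), array([187., 380.])] [701. 298.]
```

View pics/d2.png

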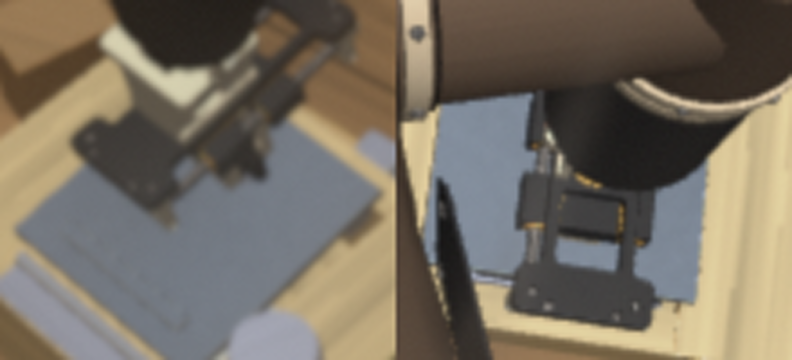

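Request:
play_rows(rows=[{"slide": [0,0,0.01],"delta_rot": [0.125,0,0],"fingers": -1},{"slide": [0,0,0],"delta_rot": [0,0,0],"fingers": -1}])

```text
time_s: 7.52
tcp_pos: [0.5236, -0.0917, 0.1555]
eef_rot: [174.2, -0.0, -98.1]
contact_force: [-4.6, 4.6, 4.2]
gripper_width: 0.0119
gripper_force: 15.0
```

Request:
play_rows(rows=[{"slide": [0,0,0.01],"delta_rot": [0.125,0,0],"fingers": -1},{"slide": [0,0,0],"delta_rot": [0,0,0],"fingers": -1}])

```text
time_s: 7.78
tcp_pos: [0.5233, -0.0917, 0.154]
eef_rot: [174.7, -0.0, -98.1]
contact_force: [-4.9, 4.0, 3.9]
gripper_width: 0.012
gripper_force: 15.0
```

```bash
python3 go.py .088 .0045
```

```text
t 7.775 tcp [ 0.5233 -0.0917  0.154 ] [174.72  -0.   -98.09] F [-4.9   4.04  3.92] M [ 1.768  1.675 -0.195] grip 0.012016621345573904 14.995801895856857 j [ 10.  14. -18.  -2. -63. -17.]
slide units [-0.001  0.01  -0.007] rot units [ 0.05  0.   -0.01]
```

Request:
play_rows(rows=[{"slide": [0,0,0.01],"delta_rot": [0.125,0,0],"fingers": -1},{"slide": [0,0,0],"delta_rot": [0,0,0],"fingers": -1}])

```text
time_s: 8.02
tcp_pos: [0.523, -0.0917, 0.1524]
eef_rot: [175.3, -0.0, -98.1]
contact_force: [-5.7, 4.6, 4.0]
gripper_width: 0.012
gripper_force: 15.0
```

Request:
play_rows(rows=[{"slide": [0,0,0.01],"delta_rot": [0.125,0,0],"fingers": -1},{"slide": [0,0,0],"delta_rot": [0,0,0],"fingers": -1}])

```text
time_s: 8.28
tcp_pos: [0.5228, -0.0916, 0.1509]
eef_rot: [175.8, -0.0, -98.1]
contact_force: [-5.9, 4.5, 5.4]
gripper_width: 0.0118
gripper_force: 15.0
```

Request:
play_rows(rows=[{"slide": [0,0,0.01],"delta_rot": [0.125,0,0],"fingers": -1},{"slide": [0,0,0],"delta_rot": [0,0,0],"fingers": -1}])

```text
time_s: 8.52
tcp_pos: [0.5226, -0.0916, 0.1495]
eef_rot: [176.4, -0.0, -98.1]
contact_force: [-7.4, 4.9, 5.8]
gripper_width: 0.012
gripper_force: 15.0
```

Request:
play_rows(rows=[{"slide": [0,0,0.007],"delta_rot": [0.08,0,0],"fingers": -1},{"slide": [0,0,0],"delta_rot": [0,0,0],"fingers": -1}])

```text
time_s: 8.78
tcp_pos: [0.5225, -0.0916, 0.1485]
eef_rot: [176.8, -0.0, -98.1]
contact_force: [-8.0, 6.2, 6.3]
gripper_width: 0.0121
gripper_force: 15.0
```

Request:
play_rows(rows=[{"slide": [-0.005,0.007,0],"delta_rot": [0,0,0],"fingers": -1},{"slide": [0,0,0],"delta_rot": [0,0,0],"fingers": -1}])

```text
time_s: 9.02
tcp_pos: [0.5225, -0.0915, 0.1489]
eef_rot: [176.9, -0.1, -98.1]
contact_force: [-5.0, 0.8, 5.5]
gripper_width: 0.0122
gripper_force: 15.0
```

```bash
python3 go.py .055 .003
```

```text
t 9.025 tcp [ 0.5225 -0.0915  0.1489] [ 1.7687e+02 -6.0000e-02 -9.8080e+01] F [-5.    0.84  5.45] M [ 0.418  1.688 -0.063] grip 0.012151456930662847 14.995994120836258 j [ 11.  13. -21.  -1. -59. -18.]
slide units [-0.    0.01  0.  ] rot units [-0.   -0.01 -0.01]
```

Request:
play_rows(rows=[{"slide": [0,0.01,0],"delta_rot": [0,0,0],"fingers": -1},{"slide": [0,0,0],"delta_rot": [0,0,0],"fingers": -1}])

```text
time_s: 9.28
tcp_pos: [0.5224, -0.0914, 0.1491]
eef_rot: [177.1, -0.0, -98.1]
contact_force: [-0.1, -3.1, 3.3]
gripper_width: 0.0121
gripper_force: 15.0
```

Request:
play_rows(rows=[{"slide": [0,0.002,0.01],"delta_rot": [0.125,0,0],"fingers": -1},{"slide": [0,0,0],"delta_rot": [0,0,0],"fingers": -1}])

```text
time_s: 9.52
tcp_pos: [0.5222, -0.0913, 0.1475]
eef_rot: [177.7, -0.0, -98.1]
contact_force: [2.7, -4.7, 3.9]
gripper_width: 0.0117
gripper_force: 15.0
```

Request:
play_rows(rows=[{"slide": [0.005,0,0.01],"delta_rot": [0,0,0],"fingers": -1},{"slide": [0,0,0],"delta_rot": [0,0,0],"fingers": -1}])

```text
time_s: 9.78
tcp_pos: [0.522, -0.0914, 0.1462]
eef_rot: [177.7, 0.0, -98.1]
contact_force: [0.0, -1.3, 7.3]
gripper_width: 0.012
gripper_force: 15.0
```

Request:
play_rows(rows=[{"slide": [0,0,0.01],"delta_rot": [0.1,0,0],"fingers": -1},{"slide": [0,0,0],"delta_rot": [0,0,0],"fingers": -1}])

```text
time_s: 10.02
tcp_pos: [0.5219, -0.0913, 0.1449]
eef_rot: [178.2, 0.0, -98.1]
contact_force: [0.1, -0.8, 8.0]
gripper_width: 0.0122
gripper_force: 15.0
```

Request:
play_rows(rows=[{"slide": [0,0,0.005],"delta_rot": [0.05,0,0],"fingers": -1},{"slide": [0,0,0],"delta_rot": [0,0,0],"fingers": -1}])

```text
time_s: 10.28
tcp_pos: [0.5218, -0.0913, 0.1442]
eef_rot: [178.4, 0.0, -98.1]
contact_force: [-0.5, -1.0, 7.3]
gripper_width: 0.0119
gripper_force: 15.0
```

Request:
play_rows(rows=[{"slide": [0,0,0.005],"delta_rot": [0.05,0,0],"fingers": -1},{"slide": [0,0,0],"delta_rot": [0,0,0],"fingers": -1}])

```text
time_s: 10.52
tcp_pos: [0.5218, -0.0913, 0.1435]
eef_rot: [178.6, 0.0, -98.1]
contact_force: [-1.4, -0.9, 8.9]
gripper_width: 0.0116
gripper_force: 15.0
```

```bash
python3 go.py .02 .003
python3 - <<'E'
from fit import *
import cv2
a=cams["scene"]["image"][130:230,150:270]
cv2.imwrite("pics/d3.png",cv2.resize(a,None,fx=6,fy=6,interpolation=cv2.INTER_CUBIC))
p=[.5696,-.0981,-.1404]
for t in(0,.04,.08): print(t,[np.round((proj('scene',hatch2w(p,t,H[k]))-[150,130])*6) for k in('fl','bl')])
E
```

```text
t 10.525 tcp [ 0.5218 -0.0913  0.1435] [ 1.7863e+02  2.0000e-02 -9.8050e+01] F [-1.44 -0.9   8.88] M [-0.251  0.288 -0.019] grip 0.011626003715419081 14.997419267892838 j [ 11.  12. -23.  -1. -56. -19.]
slide units [ 0.     0.009 -0.002] rot units [ 0.05  0.01 -0.  ]
0 [array([643., 222.]), array([316., 511.])]
0.04 [array([642., 212.]), array([315., 511.])]
0.08 [array([640., 202.]), array([314., 512.])]
```

View pics/d3.png

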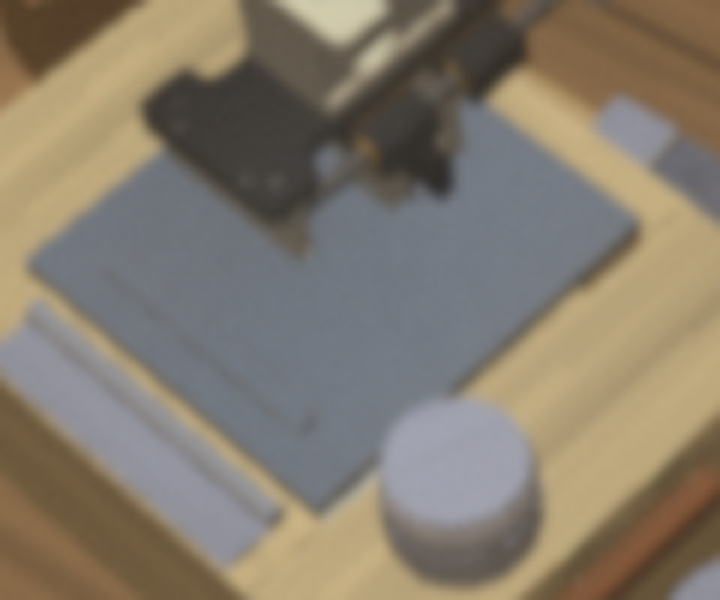

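The hatch's front-left corner is at about crop (638,218), so the tilt is about 0.02 and the hatch is following the tool. I'll keep feeling for the stops.

Request:
play_rows(rows=[{"slide": [0,0,0.005],"delta_rot": [0.05,0,0],"fingers": -1},{"slide": [0,0,0],"delta_rot": [0,0,0],"fingers": -1},{"slide": [0,0,0],"delta_rot": [0,0,0],"fingers": -1}])

```text
time_s: 11.0
tcp_pos: [0.5217, -0.0913, 0.1431]
eef_rot: [178.9, 0.0, -98.1]
contact_force: [-1.8, 0.1, 12.2]
gripper_width: 0.012
gripper_force: 15.0
```

Request:
play_rows(rows=[{"slide": [0,0,0.004],"delta_rot": [0.03,0,0],"fingers": -1},{"slide": [0,0,0],"delta_rot": [0,0,0],"fingers": -1},{"slide": [0,0,0],"delta_rot": [0,0,0],"fingers": -1}])

```text
time_s: 11.38
tcp_pos: [0.5218, -0.0913, 0.143]
eef_rot: [179.0, 0.0, -98.0]
contact_force: [-3.6, 0.5, 16.6]
gripper_width: 0.0119
gripper_force: 15.0
```

Request:
play_rows(rows=[{"slide": [0,0,-0.003],"delta_rot": [0,0,0],"fingers": -1},{"slide": [0,0,0],"delta_rot": [0,0,0],"fingers": -1},{"slide": [0,0,0],"delta_rot": [0,0,0.5],"fingers": -1},{"slide": [0,0,0],"delta_rot": [0,0,0.5],"fingers": -1},{"slide": [0,0,0],"delta_rot": [0,0,0.5],"fingers": -1},{"slide": [0,0,0],"delta_rot": [0,0,0],"fingers": -1}], squeeze=25)

```text
time_s: 12.12
tcp_pos: [0.5219, -0.0913, 0.143]
eef_rot: [179.0, -0.1, -105.0]
contact_force: [-1.5, -0.3, 12.8]
gripper_width: 0.0115
gripper_force: 25.0
```

```bash
python3 go.py .01 .003 .12
```

```text
t 12.125 tcp [ 0.5219 -0.0913  0.143 ] [ 1.7902e+02 -1.0000e-01 -1.0495e+02] F [-1.54 -0.27 12.82] M [-0.122  0.718 -0.105] grip 0.011520013629719267 24.998048543930054 j [ 11.  12. -23.  -0. -56. -26.]
slide units [0.001 0.011 0.004] rot units [ 0.09 -0.01 -0.01]
```

Request:
play_rows(rows=[{"slide": [0,0,0],"delta_rot": [0,0,0.7],"fingers": -1},{"slide": [0,0,0],"delta_rot": [0,0,0.7],"fingers": -1},{"slide": [0,0,0],"delta_rot": [0,0,0.7],"fingers": -1},{"slide": [0,0,0],"delta_rot": [0,0,0.7],"fingers": -1},{"slide": [0,0,0],"delta_rot": [0,0,0],"fingers": -1}])

```text
time_s: 12.75
tcp_pos: [0.5222, -0.0914, 0.143]
eef_rot: [179.1, -0.3, -117.8]
contact_force: [-0.2, -1.5, 11.4]
gripper_width: 0.0119
gripper_force: 25.0
```

```bash
python3 go.py .01 .003 .344
```

```text
t 12.75 tcp [ 0.5222 -0.0914  0.143 ] [ 179.09   -0.31 -117.8 ] F [-0.19 -1.51 11.44] M [-0.49   0.258  0.032] grip 0.011861959793725478 24.99813884496689 j [ 11.  12. -23.  -0. -56. -39.]
slide units [0.004 0.012 0.004] rot units [ 0.08 -0.02 -0.01]
```

Request:
play_rows(rows=[{"slide": [0,0,0],"delta_rot": [0,0,0.6],"fingers": -1},{"slide": [0,0,0],"delta_rot": [0,0,0.6],"fingers": -1},{"slide": [0,0,0],"delta_rot": [0,0,0.6],"fingers": -1},{"slide": [0,0,0],"delta_rot": [0,0,0.6],"fingers": -1},{"slide": [0,0,0],"delta_rot": [0,0,0],"fingers": -1}])

```text
time_s: 13.38
tcp_pos: [0.5224, -0.0916, 0.143]
eef_rot: [179.2, -0.5, -128.8]
contact_force: [0.3, -2.2, 10.5]
gripper_width: 0.0116
gripper_force: 25.0
```

```bash
python3 go.py .01 .003 .536
```

```text
t 13.375 tcp [ 0.5224 -0.0916  0.143 ] [ 179.2    -0.47 -128.79] F [ 0.25 -2.24 10.54] M [-0.885 -0.136 -0.03 ] grip 0.011599225513577793 24.997774958610535 j [ 11.  12. -23.  -0. -56. -50.]
slide units [0.007 0.013 0.004] rot units [ 0.07 -0.04 -0.01]
```

Request:
play_rows(rows=[{"slide": [0,0,0.001],"delta_rot": [0,0,0.7],"fingers": -1},{"slide": [0,0,0],"delta_rot": [0,0,0.7],"fingers": -1},{"slide": [0,0,0],"delta_rot": [0,0,0.7],"fingers": -1},{"slide": [0,0,0],"delta_rot": [0,0,0.7],"fingers": -1},{"slide": [0,0,0],"delta_rot": [0,0,0],"fingers": -1}])

```text
time_s: 14.0
tcp_pos: [0.5227, -0.0918, 0.143]
eef_rot: [179.3, -0.6, -141.6]
contact_force: [0.5, -3.4, 10.3]
gripper_width: 0.0119
gripper_force: 25.0
```

```bash
python3 go.py .01 .003 .76
```

```text
t 14.0 tcp [ 0.5227 -0.0918  0.143 ] [ 179.35   -0.63 -141.63] F [ 0.52 -3.36 10.27] M [-1.357 -0.365 -0.029] grip 0.011855364767848308 24.997869729995728 j [ 11.  12. -23.  -0. -56. -62.]
slide units [0.01  0.013 0.004] rot units [ 0.05 -0.05 -0.01]
```

Request:
play_rows(rows=[{"slide": [0.003,-0.004,0.002],"delta_rot": [0,0,0.7],"fingers": -1},{"slide": [0,0,0],"delta_rot": [0,0,0.7],"fingers": -1},{"slide": [0,0,0],"delta_rot": [0,0,0.7],"fingers": -1},{"slide": [0,0,0],"delta_rot": [0,0,0.7],"fingers": -1},{"slide": [0,0,0],"delta_rot": [0,0,0],"fingers": -1}])

```text
time_s: 14.62
tcp_pos: [0.5228, -0.0921, 0.143]
eef_rot: [179.5, -0.7, -154.5]
contact_force: [-0.1, -0.6, 12.6]
gripper_width: 0.0117
gripper_force: 25.0
```

```bash
python3 go.py .01 .003 .984
```

```text
t 14.625 tcp [ 0.5228 -0.0921  0.143 ] [ 179.49   -0.72 -154.45] F [-0.05 -0.61 12.59] M [-0.437 -0.042 -0.014] grip 0.011667413086331953 24.998110234737396 j [ 11.  12. -23.  -0. -56. -75.]
slide units [0.013 0.013 0.004] rot units [ 0.04 -0.05 -0.01]
```

Request:
play_rows(rows=[{"slide": [0,0,0],"delta_rot": [0,0,0.7],"fingers": -1},{"slide": [0,0,0],"delta_rot": [0,0,0.7],"fingers": -1},{"slide": [0,0,0],"delta_rot": [0,0,0.7],"fingers": -1},{"slide": [0,0,0],"delta_rot": [0,0,0.7],"fingers": -1},{"slide": [0,0,0],"delta_rot": [0,0,0],"fingers": -1}])

```text
time_s: 15.25
tcp_pos: [0.5229, -0.0924, 0.143]
eef_rot: [179.7, -0.8, -167.3]
contact_force: [0.6, -3.5, 11.9]
gripper_width: 0.0116
gripper_force: 25.0
```

```bash
python3 go.py .01 .003 1.208
```

```text
t 15.25 tcp [ 0.5229 -0.0924  0.143 ] [ 179.69   -0.81 -167.28] F [ 0.65 -3.49 11.89] M [-1.075 -0.333 -0.071] grip 0.011595839641198417 24.99791443347931 j [ 11.  12. -23.  -0. -56. -88.]
slide units [0.016 0.012 0.004] rot units [ 0.02 -0.06 -0.01]
```

Request:
play_rows(rows=[{"slide": [0,-0.005,0],"delta_rot": [0,0,0.7],"fingers": -1},{"slide": [0,0,0],"delta_rot": [0,0,0.7],"fingers": -1},{"slide": [0,0,0],"delta_rot": [0,0,0.7],"fingers": -1},{"slide": [0,0,0],"delta_rot": [0,0,0.7],"fingers": -1},{"slide": [0,0,0],"delta_rot": [0,0,0.7],"fingers": -1},{"slide": [0,0,0],"delta_rot": [0,0,0.7],"fingers": -1},{"slide": [0,0,0],"delta_rot": [0,0,0],"fingers": -1},{"slide": [0,0,0],"delta_rot": [0,0,0],"fingers": -1}])

```text
time_s: 16.25
tcp_pos: [0.523, -0.0929, 0.143]
eef_rot: [180.0, -0.9, 173.5]
contact_force: [1.2, -2.2, 12.0]
gripper_width: 0.012
gripper_force: 25.0
```

```bash
python3 go.py .01 .003 1.55
```

```text
t 16.25 tcp [ 0.523  -0.0929  0.143 ] [179.96  -0.88 173.5 ] F [ 1.18 -2.2  11.99] M [-0.593 -0.081 -0.065] grip 0.012009268041353275 24.99778926372528 j [  11.   12.  -23.   -0.  -56. -107.]
slide units [0.019 0.01  0.004] rot units [ 0.01 -0.07  0.08]
```

Request:
play_rows(rows=[{"slide": [0,0,-0.005],"delta_rot": [0,0,0],"fingers": -1},{"slide": [0,0,-0.005],"delta_rot": [0,0,0],"fingers": -1},{"slide": [0,0,0],"delta_rot": [0,0,0],"fingers": -1},{"slide": [0,0,0],"delta_rot": [0,0,0],"fingers": -0.2},{"slide": [0,0,0],"delta_rot": [0,0,0],"fingers": -0.2},{"slide": [0,0,0],"delta_rot": [0,0,0],"fingers": -0.2}])

```text
time_s: 17.0
tcp_pos: [0.5209, -0.0928, 0.1423]
eef_rot: [180.0, -1.2, 173.5]
contact_force: [-0.1, 0.1, -0.1]
gripper_width: 0.0335
gripper_force: 0.0
```

Request:
play_rows(rows=[{"slide": [0,0,-0.1],"delta_rot": [0,0,0],"fingers": -0.2},{"slide": [0,0,-0.2],"delta_rot": [0,0,0],"fingers": -0.2},{"slide": [0,0,-0.3],"delta_rot": [0,0,0],"fingers": -0.2},{"slide": [0,0,-0.3],"delta_rot": [0,0,0],"fingers": -0.2},{"slide": [0,0,0],"delta_rot": [0,0,0],"fingers": -0.2}])

```text
time_s: 17.62
tcp_pos: [0.5259, -0.0935, 0.2828]
eef_rot: [179.9, -0.6, 173.5]
contact_force: [0.1, -0.6, -0.4]
gripper_width: 0.035
gripper_force: 0.0
```

```bash
python3 go.py .01 .003 1.55
python3 - <<'E'
from fit import *
import cv2
a=cams["scene"]["image"][100:240,140:300]
cv2.imwrite("pics/d4.png",cv2.resize(a,None,fx=4.2,fy=4.2,interpolation=cv2.INTER_CUBIC))
p=[.5696,-.0981,-.1404]
for t in(0,.04,.08): print(t,[np.round((proj('scene',hatch2w(p,t,H[k]))-[140,100])*4.2) for k in('fl','bl')])
E
```

```text
t 17.625 tcp [ 0.5259 -0.0935  0.2828] [179.9   -0.64 173.48] F [ 0.07 -0.59 -0.44] M [ 0.045 -0.105 -0.022] grip 0.03502137911615596 0.0 j [  11.    6.  -11.   -0.  -74. -107.]
slide units [0.029 0.01  0.936] rot units [ 0.02 -0.02  0.07]
0 [array([492., 281.]), array([263., 483.])]
0.04 [array([491., 274.]), array([262., 484.])]
0.08 [array([490., 267.]), array([262., 484.])]
```

View pics/d4.png

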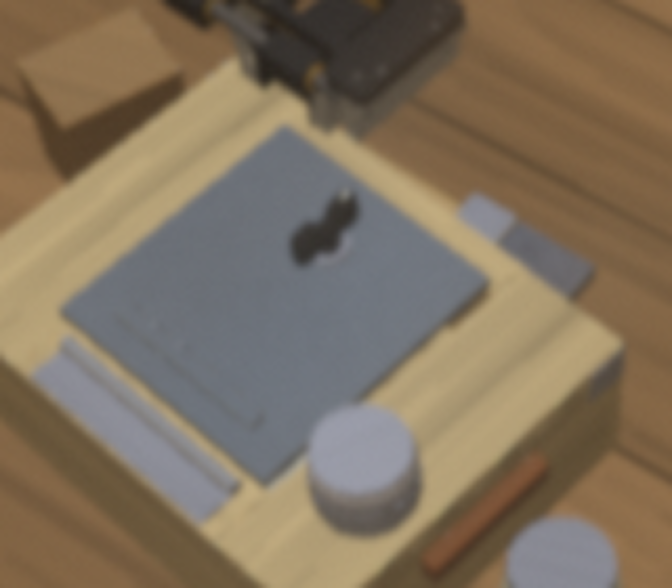

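The hatch is shut, with its front-left corner near (488,280), which puts the tilt at about 0.02. The wing lies along the bin's x with its mark at (347,192) towards the front, and the fingers are clear. I'll hand the job in.

```bash
python3 -c "
from plant import r
print(r.close_job())"
```

```text
the job is handed in; nothing more can be done
None
```

The hatch is pressed shut and the wing knob turned a quarter turn to about 1.54 rad. The hatch stayed down at about 0.02 rad tilt after I let go, and the job was handed in at about 18 s of robot time; the simulator returned no verdict.

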